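Seat the double lid on the spares tub and lift off the outer lid

ROBOT

A 6-joint arm with a two-finger parallel gripper is mounted at the origin on the work surface. World frame = base frame: x ahead of the robot, y to its left, z up, the work surface at z = 0. Lengths are in m, angles in rad, forces in N, time in s.
With the tool pointing down it reaches from about 0.325 to 0.775 m from the base axis. Payload 5.5 kg.
Tool frame: the origin (TCP) lies midway between the tips of the shut fingers; the grasp point (between the pads) lies 19 mm behind it; z points along the fingers, y is the line along which they close (so a half turn about z gives the same grasp; the last joint's range is limited). The gripper opens to 85 mm and grips with 20 to 120 N. Pads are 22 mm wide; open, the fingers measure 114 mm over their backs; the gripper's body (76 mm by 85 mm) begins 54 mm behind the grasp point. The pads swing forward as they close: fully open they stand 13 mm farther back than shut.
Start: joints at [-1.251, 0.091, 1.231, -0, 1.82, -0.057], TCP at [0.221, -0.558, 0.231] pointing down, gripper open.
Joint ranges: [-2.87, 2.87], [-0.86, 2.18], [0.17, 2.46], [-1.51, 4.65], [0.06, 2.69], [-2.65, 2.65]. Speed limits (rad/s): [2.57, 2.57, 3.01, 3.14, 3.14, 3.14].

INTERFACE

Orientations are given as a 3x3 rotation matrix whose columns are the frame's x, y, z axes.
In Python, from bench import state, snapshot, hand_in gives the robot as it stands.
- The arm moves only by the tool arm_command, never from a script. Its argument "steps" is a list of rows, each an object of numbers: "tx", "ty", "tz": the shift along the tool's x, y, z in m; "twist": the turn about the tool's z in degrees; "grip": the finger opening in m, from 0 to 0.0854. A call has 1 to 20 rows; each row is the pose to reach, as a shift and turn from the pose commanded when the call began, along the tool's axes at that moment; what a row does not reach only later rows make up. A row lasts 1/10 s, in which the tool goes at most 50 mm and 8.59 degrees, less where a joint would pass 70% of its speed; a pose out of reach is approached as far as the arm can. A call with a gripper value outside its range is refused whole. The fingers move at their own pace and stop on an object; "newtons" is the grip in N (left out, the last holds). Time passes only in rows, so rows that repeat a pose let the fingers close. It gives the time, the measured TCP pose, the force, the opening and the grip force at its end, in the units of the state.
- state(): the state, without advancing time (a new reading comes with each control period).
- snapshot(name): name is "scene" or "top" or "wrist"; returns a dict with "img" (384x512x3 uint8, blue, green, red), "fx", "fy", "cx", "cy" (pixels), "rvec" (rotation vector, rad) and "tvec" (3), from world to camera coordinates, as OpenCV has them; the wrist camera has in their place "tool_from_camera" (4x4, takes a point from camera to tool coordinates, whose origin is the TCP and whose axes are the flange's). Camera axes: x right, y down, z forward; pixel columns grow to the right and rows downward; lengths in m; the calibration is good to about 2 mm. A picture is of the moment at which its call begins: read the wrist's pose just before it. There is no depth.
- hand_in(): hands the job in; it is judged then, once.
The state is a dict: "clock": time; "qpos": joint angles; "dq": joint speeds; "effort": joint torques, N m; "position": TCP position; "tcp_rot": TCP orientation; "contact_force": force on the tool from outside, world axes, zero at the start; "torque": the same for the moment, N m; "opening": finger opening in m; "gripper_force": force on a finger pad.
Only numpy, scipy, OpenCV 4.12 (cv2) and the standard library are available. Lean on these libraries where they do the work, as an engineer would, in place of code of your own. Each camera call takes 0.05 s, during which the arm holds its last target. There are 200 camera calls.

TASK

The dive torch is lying across the open mouth of the blue spares tub: take it off and lay it flat in the grey tray, then bring the nested pair of lids (yellow outer lid resting on the red inner lid) over together and lower it gently into the tub until the red lid is fully home. Then lift the yellow outer lid alone, level and straight up over the tub, until all of it is above the top of the red stem, leaving the red lid seated and undisturbed so the seal can be inspected; the two lids must not come apart anywhere else, and the other things on the bench stay where they are. Finish while still holding the yellow lid up there in the gripper: do not put it down or let it go.

Things in the scene. Friction and masses are not known exactly. Their poses are not given: they have to be found in the camera images.
- tub_mouth (a point): Centre of the round open mouth of the blue plastic tub, level with its rim. The tub stands upright, fixed to the bench by a dark ring at its foot (144 mm wide, 6 mm high); outer diameter 120 mm, inside diameter 110 mm, 80 mm tall, empty, floor 5 mm thick. z up.
- torch_mid (a point): Centre of the dive torch, a straight octagonal aluminium bar 160 mm long and 28 mm across flats (its twist-on tail cap dark, its lens end black), about 220 g. Its own x runs along its length. At the start it lies level across the tub's rim, overhanging both sides, with two of its eight flats upright.
- grey_tray: Grey open tray, 210 mm (its x) by 130 mm (its y), 40 mm tall, wall and floor 4 mm thick; origin at the centre of its underside. Loose, 450 g, empty: the torch goes here, lengthwise.
- red_lid: Red inner lid, origin at the centre of its underside, z up. A plug 14 mm high (103 mm diameter, tapering to 88 mm at the bottom) drops into the tub's mouth; the flange above it, 122 mm diameter, 6 mm thick, rests on the rim when fully home; a stem rises from its middle. Loose, about 140 g. The pair starts on the bench, standing on the plug, and can be carried level by the stem.
- red_stem (a point): Point on the axis of the red lid's upright round stem, 16 mm in diameter, at a good height to grip it: 75 mm above the red lid's underside, 13 mm below the stem's top, and 22 mm above the top of the yellow collar when nested. When the red lid is fully home this point is 61 mm above the tub's mouth.
- yellow_lid: Yellow outer lid, about 110 g: a flat disc 134 mm diameter, 5 mm thick, with a central collar; origin at the centre of the disc's underside, z up. It rests loose on the red flange (when nested, origin 20 mm above the red lid's underside), so it rides along on the red lid. A skirt 4 mm deep under its edge surrounds the flange with 2.5 mm play; it lifts straight off.
- yellow_collar (a point): Centre, half-way up, of the yellow lid's collar, made to be gripped across its outside: an upright tube, 44 mm outer and 34 mm inner diameter, 28 mm tall, on the disc's top; the red stem passes up freely through it. This point is 14 mm above the disc's top and, when nested, 39 mm above the red lid's underside and 49 mm below the stem's top.
- orange_tray: Bystander: orange open tray of the same size as the grey one, holding the black mouthpiece; origin at the centre of its underside. The places of the two trays and the lid pair are swapped about from run to run.
- mouthpiece: Bystander: black silicone mouthpiece, about 60 x 60 x 21 mm, in the orange tray; origin under its middle.
- whistle: Bystander: small green plastic whistle, about 48 x 18 x 22 mm; origin under its round end.
- jar: Bystander: glass jar with a closed screw lid, 72 mm diameter, 95 mm tall; origin at the centre of its underside.
- defog: Bystander: small white bottle with black cap, 38 mm diameter, 110 mm tall; origin at the centre of its underside.
- weight: Bystander: dark dive weight, 75 x 55 x 26 mm; origin at the centre of its underside.

How it is judged:
By the outcome, as a careful person would: the job done as asked, in the order asked, and still so for the second after the job is handed in, while the arm keeps its last pose, push and grip.
It also fails if it takes over 72 s, if anything falls off the work surface, if the arm or the gripper's body presses on something with over 40 N, if the wrist force passes 120 N, or if a joint passes its speed limit or range.

## Working session

There is one attempt and no reset: what is moved stays moved. The work goes in short steps, Python scripts to look and compute and a tool call to move; the robot and the scene stay as the last step left them, time stands still between calls to the robot, and variables do not carry over. Pictures are saved under pics/ and viewed, at most 10 in all, crops included, and the job is handed in when it is done.

Besides the shell and the picture viewer there is one more tool, called after "Request:" as name(argument=value, ...) on one line, values as JSON. arm_command: Moves the arm, as the interface text tells. Its arguments: {"type":"object","properties":{"steps":{"type":"array"},"newtons":{"type":"number"}},"required":["steps"]}

```bash
mkdir -p pics
cat > h.py <<'E'
import numpy as np, cv2, pickle
from bench import state, snapshot
def ray(s,u,v):
    R=cv2.Rodrigues(np.array(s['rvec'],float))[0]; t=np.array(s['tvec'],float).ravel()
    d=R.T@np.array([(u-s['cx'])/s['fx'],(v-s['cy'])/s['fy'],1]); return -R.T@t,d
def atz(s,u,v,z):
    o,d=ray(s,u,v); return o+d*(z-o[2])/d[2]
def wray(s,st,u,v,z):
    T=np.array(s['tool_from_camera']); R=np.array(st['tcp_rot']); p=np.array(st['position'])
    d=R@T[:3,:3]@np.array([(u-s['cx'])/s['fx'],(v-s['cy'])/s['fy'],1]); o=p+R@T[:3,3]
    return o+d*(z-o[2])/d[2]
E
python3 - <<'E'
from h import *
st=state(); print(st)
for n in ('scene','top'):
    s=snapshot(n); pickle.dump(s,open(n+'.pkl','wb')); cv2.imwrite(f'pics/{n}0.png',cv2.resize(s['img'],(800,600)))
    print({k:v for k,v in s.items() if k!='img'}, ray(s,256,192))
E
```

```text
{'clock': 0.0, 'qpos': array([-1.25068610e+00,  9.18571157e-02,  1.23189751e+00, -1.04240186e-05,
        1.81981236e+00, -5.67206386e-02]), 'dq': array([ 2.28313266e-05,  2.80918083e-04, -3.07303798e-04,  7.12831426e-05,
       -3.19532471e-04,  1.78455374e-03]), 'effort': array([-2.16668770e-03, -4.58729410e+01, -4.18025172e+01, -1.63377167e-04,
        1.15666509e-02,  2.32131822e-05]), 'position': array([ 0.22067729, -0.55763124,  0.23014536]), 'tcp_rot': array([[ 9.29836440e-01,  3.67972550e-01, -6.30853483e-04],
       [ 3.67973077e-01, -9.29834563e-01,  1.87085475e-03],
       [ 1.01833822e-04, -1.97172602e-03, -9.99998051e-01]]), 'contact_force': array([-0.45203876,  0.31970398, -0.28079707]), 'torque': array([ 0.01491617, -0.01148502, -0.06305303]), 'gripper_force': 0.0, 'opening': 0.08544323436739823}
{'fx': 401.318167556395, 'fy': 401.318167556395, 'cx': 253.88429046369853, 'cy': 193.45730423458002, 'rvec': array([ 1.33080578,  2.08739005, -0.99656277]), 'tvec': array([ 0.19539554, -0.2102864 ,  1.34478818])} (array([1.15395978, 0.3156918 , 0.67791634]), array([-0.71263431, -0.32114355, -0.62374685]))
{'fx': 379.5203580940608, 'fy': 379.5203580940608, 'cx': 258.1487542857855, 'cy': 188.32545250738025, 'rvec': array([ 2.15909947, -2.20461176,  0.09992602]), 'tvec': array([0.00797676, 0.50371568, 1.01681556])} (array([0.41666637, 0.00609018, 1.05548995]), array([ 0.07439103, -0.00244669, -0.99728922]))
```

View pics/top0.png

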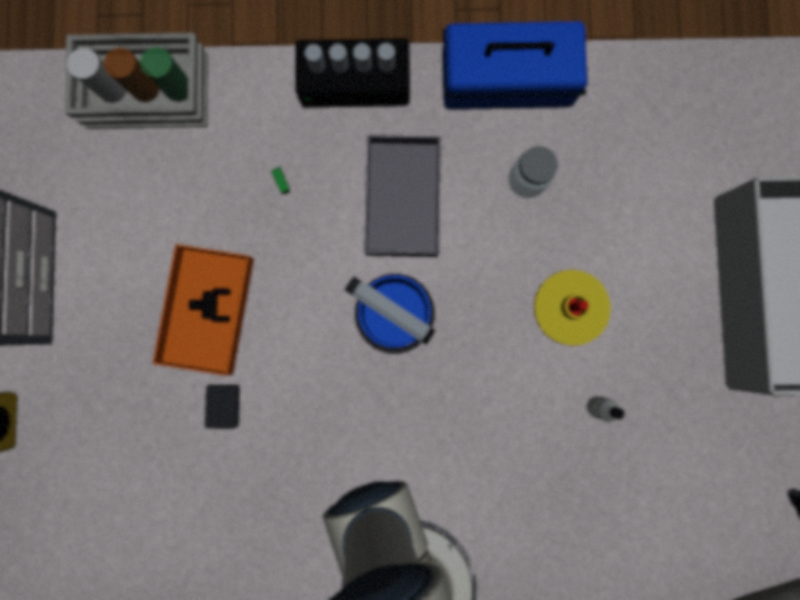

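View pics/scene0.png

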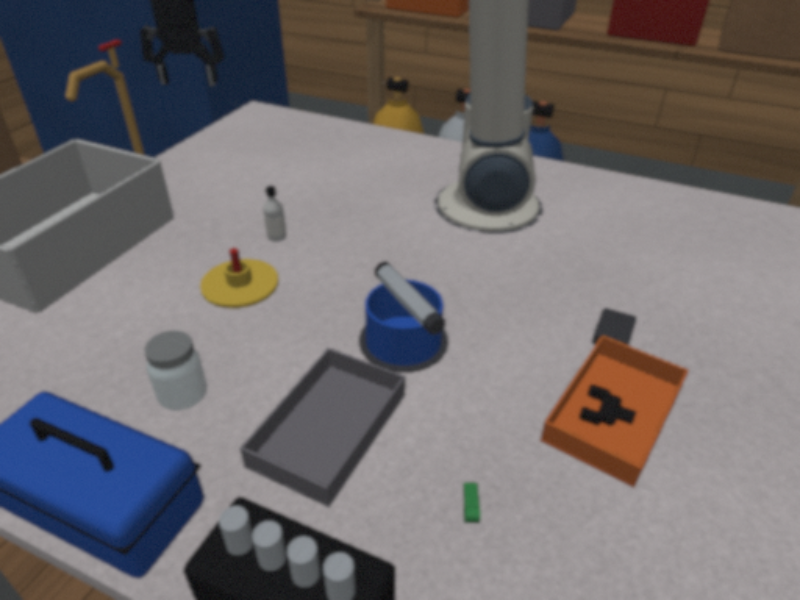

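The top view (800x600) shows the torch from (352,285) to (428,336) on the tub at (395,312). The grey tray's corners are (368,137), (440,137), (438,255) and (366,255), and the lids are at (572,307) with the stem top at about (580,306). The scene view agrees.

Run:
```python
from h import *
s=pickle.load(open('top.pkl','rb')); c=pickle.load(open('scene.pkl','rb'))
k=1.5625
P=lambda n,u,v,z:print(n,atz(s,u/k,v/k,z).round(4))
P('torch a',352,285,.094);P('torch b',428,336,.094);P('rim',395,309,.08)
for u,v in((368,137),(440,137),(438,255),(366,255)):P('tray',u,v,.04)
P('disc',572,307,.025);P('stem',580,306,.088)
# colour blobs
hsv=cv2.cvtColor(s['img'],cv2.COLOR_BGR2HSV)
m=cv2.inRange(hsv,(22,120,80),(35,255,255));n,l,S,C=cv2.connectedComponentsWithStats(m)
for i in range(1,n):
    if S[i,4]>200: print('yellow',S[i],atz(s,S[i,0]+S[i,2]/2-.5,S[i,1]+S[i,3]/2-.5,.025).round(4))
P('jar',540,160,.095)
print('scene torch', atz(c,382/k,268/k,.094), atz(c,434/k,322/k,.094), 'stem',atz(c,234/k,251/k,.088))
R=np.array(state()['tcp_rot']);print(R)
w=snapshot('wrist');print(w['tool_from_camera'],w['fx'])
```

```text
torch a [0.5145 0.0814 0.094 ]
torch b [ 0.4291 -0.0404  0.094 ]
rim [0.4747 0.0122 0.08  ]
tray [0.7807 0.0539 0.04  ]
tray [ 0.7783 -0.0727  0.04  ]
tray [ 0.5691 -0.0637  0.04  ]
tray [0.5716 0.0607 0.04  ]
disc [ 0.4751 -0.2961  0.025 ]
stem [ 0.4729 -0.2908  0.088 ]
yellow [ 342  173   48   48 1670] [ 0.4751 -0.2945  0.025 ]
jar [ 0.7165 -0.2334  0.095 ]
scene torch [ 0.42466953 -0.04497738  0.094     ] [0.51203427 0.08010238 0.094     ] stem [ 0.47853983 -0.29325037  0.088     ]
[[ 9.29836095e-01  3.67973573e-01 -5.33774299e-04]
 [ 3.67973936e-01 -9.29834531e-01  1.71103463e-03]
 [ 1.33293754e-04 -1.78739679e-03 -9.99998394e-01]]
[[ 4.05439964e-04 -9.53627932e-01 -3.00987712e-01  7.78377355e-02]
 [ 9.99999696e-01  1.85954057e-04  7.57867674e-04  1.20069536e-03]
 [-6.66753896e-04 -3.00987928e-01  9.53627717e-01 -1.42699677e-01]
 [ 0.00000000e+00  0.00000000e+00  0.00000000e+00  1.00000000e+00]] 300.91003383218026
```

Request:
arm_command(steps=[{"tx": 0.445, "ty": -0.4445, "tz": 0, "twist": -33, "grip": 0.05}, {"tx": 0.445, "ty": -0.4445, "tz": 0, "twist": -33, "grip": 0.05}, {"tx": 0.445, "ty": -0.4445, "tz": 0, "twist": -33, "grip": 0.05}, {"tx": 0.445, "ty": -0.4445, "tz": 0, "twist": -33, "grip": 0.05}, {"tx": 0.445, "ty": -0.4445, "tz": 0, "twist": -33, "grip": 0.05}, {"tx": 0.445, "ty": -0.4445, "tz": 0, "twist": -33, "grip": 0.05}, {"tx": 0.445, "ty": -0.4445, "tz": 0, "twist": -33, "grip": 0.05}, {"tx": 0.445, "ty": -0.4445, "tz": 0, "twist": -33, "grip": 0.05}, {"tx": 0.445, "ty": -0.4445, "tz": 0, "twist": -33, "grip": 0.05}, {"tx": 0.445, "ty": -0.4445, "tz": 0, "twist": -33, "grip": 0.05}, {"tx": 0.445, "ty": -0.4445, "tz": 0, "twist": -33, "grip": 0.05}, {"tx": 0.445, "ty": -0.4445, "tz": 0, "twist": -33, "grip": 0.05}, {"tx": 0.445, "ty": -0.4445, "tz": 0, "twist": -33, "grip": 0.05}, {"tx": 0.445, "ty": -0.4445, "tz": 0, "twist": -33, "grip": 0.05}, {"tx": 0.445, "ty": -0.4445, "tz": 0, "twist": -33, "grip": 0.05}, {"tx": 0.445, "ty": -0.4445, "tz": 0, "twist": -33, "grip": 0.05}, {"tx": 0.445, "ty": -0.4445, "tz": 0, "twist": -33, "grip": 0.05}, {"tx": 0.445, "ty": -0.4445, "tz": 0, "twist": -33, "grip": 0.05}])

```text
clock: 1.95
position: [0.4708, 0.0181, 0.2315]
tcp_rot: [[0.581, 0.814, 0.0], [0.814, -0.581, -0.0], [0.0, 0.0, -1.0]]
contact_force: [-0.3, 0.1, -0.9]
opening: 0.0497
gripper_force: 0.0
```

```bash
cat > look.py <<'E'
import sys
from h import *
st=state(); s=snapshot('wrist'); pickle.dump((s,st),open('w.pkl','wb'))
cv2.imwrite(f'pics/{sys.argv[1]}.png',cv2.resize(s['img'],(800,600)))
R=np.array(st['tcp_rot']); print(st['clock'],st['position'],'yaw',np.degrees(np.arctan2(R[1,0],R[0,0])),R.round(4).tolist(),st['opening'],st['contact_force'])
E
python3 look.py w1
```

```text
1.95 [0.47083732 0.01812643 0.23145035] yaw 54.48143203849569 [[0.581, 0.8139, 0.0004], [0.8139, -0.581, -0.0001], [0.0002, 0.0004, -1.0]] 0.04966939122918534 [-0.27294386  0.10258696 -0.85161934]
```

View pics/w1.png

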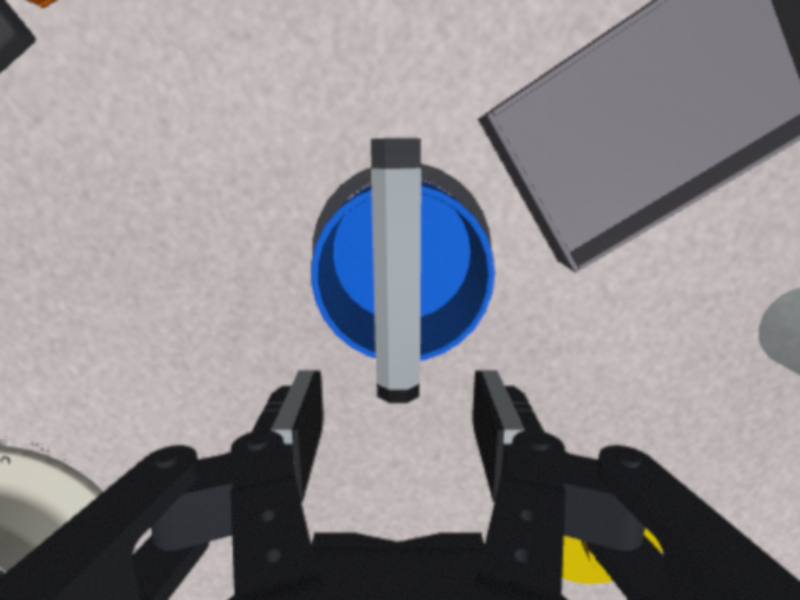

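The wrist view shows the torch upright in the frame, with its ends at (396,138) and (398,402). The tub rim spans (312..494, about 182..360), and the tray's near rim corners are at (483,118) and (576,270).

Run:
```python
from h import *
s,st=pickle.load(open('w.pkl','rb'));k=1.5625
P=lambda n,u,v,z:print(n,wray(s,st,u/k,v/k,z).round(4))
P('t far',396,138,.108);P('t near',398,393,.108)
P('rim L',312,268,.08);P('rim R',494,268,.08);P('rim bot',404,360,.08);P('rim top',404,180,.08)
P('tray c',483,119,.04);P('tray c',576,270,.04)
hsv=cv2.cvtColor(s['img'],cv2.COLOR_BGR2HSV);m=cv2.inRange(hsv,(100,150,40),(125,255,255))
ct=max(cv2.findContours(m,0,1)[0],key=cv2.contourArea);x,y,w,h=cv2.boundingRect(ct);print(x*k,y*k,(x+w)*k,(y+h)*k)
a=wray(s,st,x-.5,y+h/2,.08);b=wray(s,st,x+w-.5,y+h/2,.08);print(a,b,np.linalg.norm(a-b),(a+b)/2)
```

```text
t far [0.5204 0.0858 0.108 ]
t near [ 0.4327 -0.0392  0.108 ]
rim L [0.431  0.0535 0.08  ]
rim R [ 0.5262 -0.0144  0.08  ]
rim bot [ 0.4418 -0.0336  0.08  ]
rim top [0.5107 0.064  0.08  ]
tray c [0.5754 0.0634 0.04  ]
tray c [ 0.5754 -0.0634  0.04  ]
420.3125 182.8125 493.75 359.375
[0.48604918 0.01167165 0.08      ] [ 0.52453609 -0.01579138  0.08      ] 0.04728064750778525 [ 0.50529264 -0.00205987  0.08      ]
```

Request:
arm_command(newtons=50, steps=[{"tx": 0.006, "ty": 0.001, "tz": 0.04, "twist": 0, "grip": 0.05}, {"tx": 0.006, "ty": 0.001, "tz": 0.08, "twist": 0, "grip": 0.05}, {"tx": 0.006, "ty": 0.001, "tz": 0.11, "twist": 0, "grip": 0.05}, {"tx": 0.006, "ty": 0.001, "tz": 0.13, "twist": 0, "grip": 0.05}, {"tx": 0.006, "ty": 0.001, "tz": 0.142, "twist": 0, "grip": 0.05}, {"tx": 0.006, "ty": 0.001, "tz": 0.151, "twist": 0, "grip": 0.05}, {"tx": 0.006, "ty": 0.001, "tz": 0.151, "twist": 0, "grip": 0.05}, {"tx": 0.006, "ty": 0.001, "tz": 0.151, "twist": 0, "grip": 0.02}, {"tx": 0.006, "ty": 0.001, "tz": 0.151, "twist": 0, "grip": 0.02}, {"tx": 0.006, "ty": 0.001, "tz": 0.151, "twist": 0, "grip": 0.02}, {"tx": 0.006, "ty": 0.001, "tz": 0.151, "twist": 0, "grip": 0.02}, {"tx": 0.006, "ty": 0.001, "tz": 0.151, "twist": 0, "grip": 0.02}, {"tx": 0.006, "ty": 0.001, "tz": 0.151, "twist": 0, "grip": 0.02}, {"tx": 0.006, "ty": 0.001, "tz": 0.151, "twist": 0, "grip": 0.02}])

```text
clock: 3.4
position: [0.4762, 0.0234, 0.0819]
tcp_rot: [[0.579, 0.815, 0.003], [0.815, -0.579, -0.0], [0.002, 0.002, -1.0]]
contact_force: [-0.2, -0.6, 6.3]
opening: 0.0271
gripper_force: 50.8
```

Request:
arm_command(steps=[{"tz": -0.01, "grip": 0.02}, {"tz": -0.03, "grip": 0.02}, {"tz": -0.06, "grip": 0.02}, {"tz": -0.09, "grip": 0.02}, {"tz": -0.1, "grip": 0.02}, {"tz": -0.1, "grip": 0.02}, {"tz": -0.1, "grip": 0.02}])

```text
validation failed for argument at $.st...
```

```bash
python3 look.py w2; python3 -c "
from h import *
s=snapshot('top');pickle.dump(s,open('top2.pkl','wb'))
w=pickle.load(open('w.pkl','rb'))[0]['img']
cv2.imwrite('pics/m2.png',np.hstack([cv2.resize(w,(400,300)),cv2.resize(s['img'],(400,300))]))"
```

```text
3.4 [0.47617185 0.02341645 0.0819137 ] yaw 54.590762254207064 [[0.5794, 0.815, 0.0028], [0.815, -0.5794, -0.0001], [0.0015, 0.0024, -1.0]] 0.027091079584741003 [-0.19944565 -0.63328264  6.29064824]
```

View pics/m2.png

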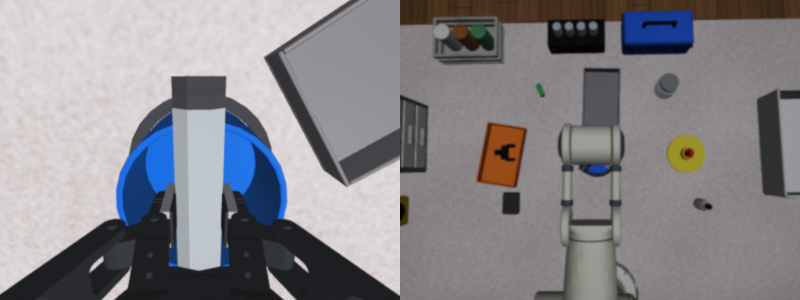

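The earlier lift was refused because its rows lacked some keys, so nothing moved. The picture shows the torch held square between the pads. I'll lift it and carry it over the tray.

Request:
arm_command(steps=[{"tx": 0, "ty": 0, "tz": -0.01, "twist": 0, "grip": 0.02}, {"tx": 0, "ty": 0, "tz": -0.03, "twist": 0, "grip": 0.02}, {"tx": 0, "ty": 0, "tz": -0.06, "twist": 0, "grip": 0.02}, {"tx": 0, "ty": 0, "tz": -0.09, "twist": 0, "grip": 0.02}, {"tx": 0.005, "ty": 0.01, "tz": -0.1, "twist": 3, "grip": 0.02}, {"tx": 0.019, "ty": 0.036, "tz": -0.1, "twist": 11, "grip": 0.02}, {"tx": 0.034, "ty": 0.064, "tz": -0.1, "twist": 19, "grip": 0.02}, {"tx": 0.048, "ty": 0.09, "tz": -0.1, "twist": 27, "grip": 0.02}, {"tx": 0.062, "ty": 0.117, "tz": -0.1, "twist": 35, "grip": 0.02}, {"tx": 0.076, "ty": 0.143, "tz": -0.1, "twist": 43, "grip": 0.02}, {"tx": 0.088, "ty": 0.165, "tz": -0.1, "twist": 50, "grip": 0.02}, {"tx": 0.095, "ty": 0.178, "tz": -0.1, "twist": 55.5, "grip": 0.02}, {"tx": 0.095, "ty": 0.178, "tz": -0.1, "twist": 55.5, "grip": 0.02}, {"tx": 0.095, "ty": 0.178, "tz": -0.1, "twist": 55.5, "grip": 0.02}, {"tx": 0.095, "ty": 0.178, "tz": -0.1, "twist": 55.5, "grip": 0.02}])

```text
clock: 5.0
position: [0.6747, -0.0021, 0.1803]
tcp_rot: [[1.0, -0.014, -0.001], [-0.014, -1.0, 0.0], [-0.001, -0.0, -1.0]]
contact_force: [-0.3, -0.4, -2.3]
opening: 0.0268
gripper_force: 49.8
```

```bash
python3 look.py w3
```

```text
5.0 [ 0.67471727 -0.00205896  0.18034018] yaw -0.7994763590828521 [[0.9999, -0.014, -0.0007], [-0.014, -0.9999, 0.0001], [-0.0007, -0.0001, -1.0]] 0.026767499731114468 [-0.27669607 -0.39331639 -2.33936622]
```

View pics/w3.png

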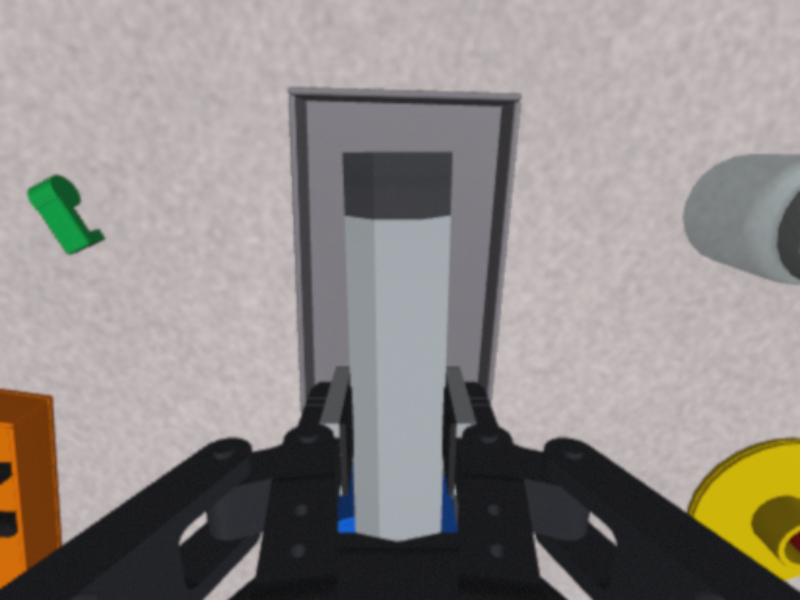

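The wrist view shows the torch level over the tray. The tray's far corners are at about (290,90) and (520,96), and the torch's far end is at y≈152.

Run:
```python
from h import *
s,st=pickle.load(open('w.pkl','rb'));k=1.5625
P=lambda n,u,v,z:print(n,wray(s,st,u/k,v/k,z).round(4))
P('c',290,90,.04);P('c',520,96,.04);P('left rim low',300,400,.04);P('right rim low',491,400,.04);P('torch end',398,153,.208)
```

```text
c [0.7862 0.0547 0.04  ]
c [ 0.7814 -0.0727  0.04  ]
left rim low [0.5935 0.0638 0.04  ]
right rim low [ 0.5917 -0.0654  0.04  ]
torch end [ 0.7526 -0.0042  0.208 ]
```

Request:
arm_command(steps=[{"tx": 0.005, "ty": 0.002, "tz": 0.03, "twist": 1.3, "grip": 0.02}, {"tx": 0.005, "ty": 0.002, "tz": 0.065, "twist": 1.3, "grip": 0.02}, {"tx": 0.005, "ty": 0.002, "tz": 0.1, "twist": 1.3, "grip": 0.02}, {"tx": 0.005, "ty": 0.002, "tz": 0.13, "twist": 1.3, "grip": 0.02}, {"tx": 0.005, "ty": 0.002, "tz": 0.15, "twist": 1.3, "grip": 0.02}, {"tx": 0.005, "ty": 0.002, "tz": 0.16, "twist": 1.3, "grip": 0.02}, {"tx": 0.005, "ty": 0.002, "tz": 0.166, "twist": 1.3, "grip": 0.02}, {"tx": 0.005, "ty": 0.002, "tz": 0.17, "twist": 1.3, "grip": 0.02}, {"tx": 0.005, "ty": 0.002, "tz": 0.172, "twist": 1.3, "grip": 0.02}, {"tx": 0.005, "ty": 0.002, "tz": 0.172, "twist": 1.3, "grip": 0.02}, {"tx": 0.005, "ty": 0.002, "tz": 0.172, "twist": 1.3, "grip": 0.02}])

```text
clock: 6.15
position: [0.6809, -0.0044, 0.0093]
tcp_rot: [[0.999, -0.039, 0.002], [-0.039, -0.999, -0.0], [0.002, 0.0, -1.0]]
contact_force: [-0.1, 0.5, -2.4]
opening: 0.027
gripper_force: 49.8
```

Request:
arm_command(steps=[{"tx": 0, "ty": 0, "tz": 0.001, "twist": 0, "grip": 0.02}, {"tx": 0, "ty": 0, "tz": 0.002, "twist": 0, "grip": 0.02}, {"tx": 0, "ty": 0, "tz": 0.003, "twist": 0, "grip": 0.02}, {"tx": 0, "ty": 0, "tz": 0.003, "twist": 0, "grip": 0.02}])

```text
clock: 6.55
position: [0.6806, -0.0044, 0.0061]
tcp_rot: [[0.999, -0.039, 0.001], [-0.039, -0.999, -0.0], [0.001, 0.0, -1.0]]
contact_force: [-1.4, -0.7, 2.0]
opening: 0.0269
gripper_force: 50.3
```

Contact is gentle, so I'll release, rise and go over the lids.

Request:
arm_command(steps=[{"tx": 0, "ty": 0, "tz": 0, "twist": 0, "grip": 0.045}, {"tx": 0, "ty": 0, "tz": 0, "twist": 0, "grip": 0.045}, {"tx": 0, "ty": 0, "tz": 0, "twist": 0, "grip": 0.045}, {"tx": 0, "ty": 0, "tz": -0.02, "twist": 0, "grip": 0.045}, {"tx": 0, "ty": 0, "tz": -0.06, "twist": 0, "grip": 0.045}, {"tx": 0, "ty": 0, "tz": -0.11, "twist": 0, "grip": 0.045}, {"tx": 0, "ty": 0, "tz": -0.16, "twist": 0, "grip": 0.045}, {"tx": 0, "ty": 0, "tz": -0.214, "twist": 0, "grip": 0.045}, {"tx": -0.194, "ty": 0.298, "tz": -0.214, "twist": 0, "grip": 0.045}, {"tx": -0.194, "ty": 0.298, "tz": -0.214, "twist": 0, "grip": 0.045}, {"tx": -0.194, "ty": 0.298, "tz": -0.214, "twist": 0, "grip": 0.045}, {"tx": -0.194, "ty": 0.298, "tz": -0.214, "twist": 0, "grip": 0.045}, {"tx": -0.194, "ty": 0.298, "tz": -0.214, "twist": 0, "grip": 0.045}, {"tx": -0.194, "ty": 0.298, "tz": -0.214, "twist": 0, "grip": 0.045}, {"tx": -0.194, "ty": 0.298, "tz": -0.214, "twist": 0, "grip": 0.045}, {"tx": -0.194, "ty": 0.298, "tz": -0.214, "twist": 0, "grip": 0.045}, {"tx": -0.194, "ty": 0.298, "tz": -0.214, "twist": 0, "grip": 0.045}, {"tx": -0.194, "ty": 0.298, "tz": -0.214, "twist": 0, "grip": 0.045}])

```text
clock: 8.35
position: [0.4756, -0.2939, 0.2193]
tcp_rot: [[0.999, -0.038, 0.001], [-0.038, -0.999, 0.001], [0.001, -0.001, -1.0]]
contact_force: [0.5, -0.3, 0.4]
opening: 0.0449
gripper_force: 0.0
```

```bash
python3 look.py w4
python3 - <<'E'
from h import *
s,st=pickle.load(open('w.pkl','rb'))
t=snapshot('top');pickle.dump(t,open('top3.pkl','wb'))
cv2.imwrite('pics/m4.png',np.hstack([cv2.resize(s['img'],(480,360)),cv2.resize(t['img'][60:240,200:360],(320,360))]))
E
```

```text
8.35 [ 0.47559279 -0.29394765  0.21932689] yaw -2.182722314237638 [[0.9993, -0.0381, 0.0005], [-0.0381, -0.9993, 0.0005], [0.0005, -0.0005, -1.0]] 0.04494923708041878 [ 0.49380159 -0.29203945  0.42997421]
```

View pics/m4.png

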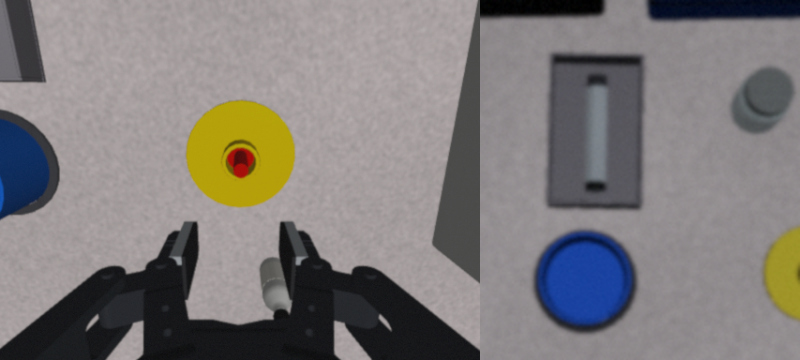

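The torch lies flat in the grey tray and the tub is clear. The wrist view has the yellow disc at about (240,153)/480 and the red stem at (240,168), roughly centred. Next I'll measure the tub and lids by fitting ellipses.

Run:
```python
from h import *
s,st=pickle.load(open('w.pkl','rb')); t=pickle.load(open('top3.pkl','rb'))
def blob(im,lo,hi,roi=None):
    m=cv2.inRange(cv2.cvtColor(im,cv2.COLOR_BGR2HSV),lo,hi)
    if roi: z=np.zeros_like(m);x0,y0,x1,y1=roi;z[y0:y1,x0:x1]=m[y0:y1,x0:x1];m=z
    return max(cv2.findContours(m,0,1)[0],key=cv2.contourArea)
c=blob(s['img'],(22,120,60),(35,255,255)); e=cv2.fitEllipse(c);print('yellow w',e)
for z in(.025,.02):print(wray(s,st,*e[0],z).round(4))
c=blob(s['img'],(0,120,60),(8,255,255),(200,120,310,230));x,y,w,h=cv2.boundingRect(c);print('red',x,y,w,h,wray(s,st,x+w/2-.5,y+h-w/2,.088).round(4))
c=blob(t['img'],(100,150,40),(125,255,255),(215,160,290,240));e=cv2.fitEllipse(cv2.convexHull(c));print('tub top',e,atz(t,*e[0],.08).round(4), e[1][0]/379.5*.975)
c=blob(t['img'],(22,120,60),(35,255,255));e=cv2.fitEllipse(cv2.convexHull(c));print('yellow top',e,atz(t,*e[0],.024).round(4))
```

```text
yellow w ((256.1163024902344, 163.66552734375), (112.70636749267578, 114.77241516113281), 86.07772827148438)
[ 0.4814 -0.2973  0.025 ]
[ 0.4803 -0.2973  0.02  ]
red 243 158 28 31 [ 0.4841 -0.2973  0.088 ]
tub top ((251.91859436035156, 199.0974578857422), (46.44660186767578, 47.16496658325195), 78.45421600341797) [0.4713 0.0146 0.08  ] 0.11932921428454252
yellow top ((365.8387756347656, 196.44384765625), (47.377864837646484, 48.26420593261719), 123.57662200927734) [ 0.4753 -0.2957  0.024 ]
```

Request:
arm_command(newtons=60, steps=[{"tx": 0.0065, "ty": 0.003, "tz": 0.04, "twist": 0, "grip": 0.045}, {"tx": 0.0065, "ty": 0.003, "tz": 0.085, "twist": 0, "grip": 0.045}, {"tx": 0.0065, "ty": 0.003, "tz": 0.115, "twist": 0, "grip": 0.045}, {"tx": 0.0065, "ty": 0.003, "tz": 0.137, "twist": 0, "grip": 0.045}, {"tx": 0.0065, "ty": 0.003, "tz": 0.152, "twist": 0, "grip": 0.045}, {"tx": 0.0065, "ty": 0.003, "tz": 0.159, "twist": 0, "grip": 0.045}, {"tx": 0.0065, "ty": 0.003, "tz": 0.159, "twist": 0, "grip": 0.045}, {"tx": 0.0065, "ty": 0.003, "tz": 0.159, "twist": 0, "grip": 0.03}, {"tx": 0.0065, "ty": 0.003, "tz": 0.159, "twist": 0, "grip": 0.024}, {"tx": 0.0065, "ty": 0.003, "tz": 0.159, "twist": 0, "grip": 0.02}, {"tx": 0.0065, "ty": 0.003, "tz": 0.159, "twist": 0, "grip": 0.017}, {"tx": 0.0065, "ty": 0.003, "tz": 0.159, "twist": 0, "grip": 0.01}, {"tx": 0.0065, "ty": 0.003, "tz": 0.159, "twist": 0, "grip": 0.01}, {"tx": 0.0065, "ty": 0.003, "tz": 0.159, "twist": 0, "grip": 0.01}, {"tx": 0.0065, "ty": 0.003, "tz": 0.159, "twist": 0, "grip": 0.01}])

```text
clock: 9.95
position: [0.4818, -0.2978, 0.0611]
tcp_rot: [[0.999, -0.038, 0.001], [-0.038, -0.999, -0.0], [0.001, 0.0, -1.0]]
contact_force: [-0.2, 3.3, 5.2]
opening: 0.0145
gripper_force: 58.5
```

```bash
python3 look.py w5
```

```text
9.95 [ 0.48177446 -0.29775766  0.06108725] yaw -2.198547127971563 [[0.9993, -0.0384, 0.001], [-0.0384, -0.9993, -0.0001], [0.001, 0.0001, -1.0]] 0.014452817915007202 [-0.2045567   3.31992536  5.15199033]
```

View pics/w5.png

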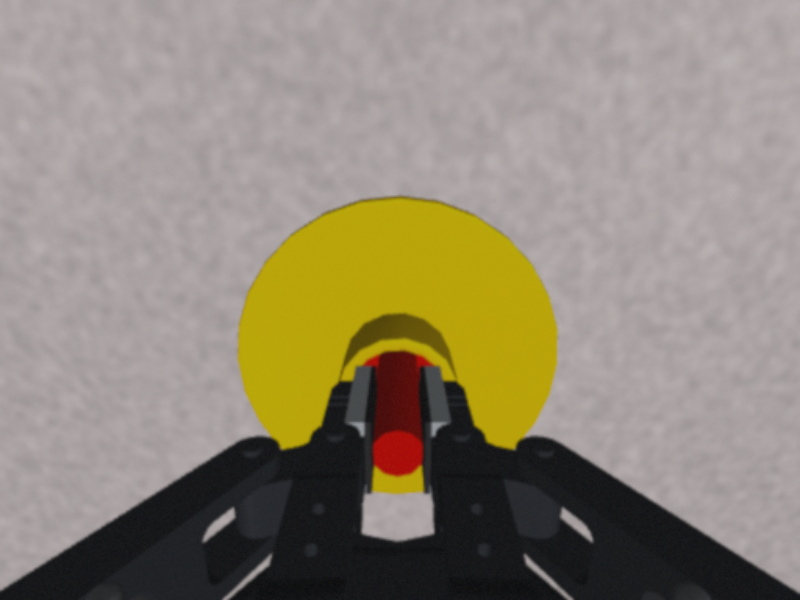

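The stem is gripped at (398,452), centred between the pads, and the lids are still nested. I'll lift gently and stop short of the tub, so the wrist camera sits over it.

Request:
arm_command(steps=[{"tx": 0, "ty": 0, "tz": -0.003, "twist": 0, "grip": 0.01}, {"tx": 0, "ty": 0, "tz": -0.01, "twist": 0, "grip": 0.01}, {"tx": 0, "ty": 0, "tz": -0.022, "twist": 0, "grip": 0.01}, {"tx": 0, "ty": 0, "tz": -0.037, "twist": 0, "grip": 0.01}, {"tx": 0, "ty": 0, "tz": -0.054, "twist": 0, "grip": 0.01}, {"tx": 0, "ty": 0, "tz": -0.072, "twist": 0, "grip": 0.01}, {"tx": 0, "ty": 0, "tz": -0.09, "twist": 0, "grip": 0.01}, {"tx": 0, "ty": 0, "tz": -0.108, "twist": 0, "grip": 0.01}, {"tx": 0, "ty": 0, "tz": -0.123, "twist": 0, "grip": 0.01}, {"tx": 0, "ty": 0, "tz": -0.133, "twist": 0, "grip": 0.01}, {"tx": 0, "ty": 0, "tz": -0.139, "twist": 0, "grip": 0.01}, {"tx": 0, "ty": 0, "tz": -0.14, "twist": 0, "grip": 0.01}, {"tx": 0, "ty": 0, "tz": -0.14, "twist": 0, "grip": 0.01}])

```text
clock: 11.3
position: [0.4813, -0.2978, 0.1997]
tcp_rot: [[0.999, -0.039, -0.001], [-0.039, -0.999, 0.001], [-0.001, -0.001, -1.0]]
contact_force: [0.3, -0.1, -2.5]
opening: 0.0143
gripper_force: 58.6
```

Request:
arm_command(steps=[{"tx": -0.001, "ty": -0.003, "tz": 0, "twist": 0, "grip": 0.01}, {"tx": -0.005, "ty": -0.011, "tz": 0, "twist": 0, "grip": 0.01}, {"tx": -0.011, "ty": -0.025, "tz": 0, "twist": 0, "grip": 0.01}, {"tx": -0.019, "ty": -0.043, "tz": 0, "twist": 0, "grip": 0.01}, {"tx": -0.028, "ty": -0.065, "tz": 0, "twist": 0, "grip": 0.01}, {"tx": -0.038, "ty": -0.088, "tz": 0, "twist": 0, "grip": 0.01}, {"tx": -0.048, "ty": -0.111, "tz": 0, "twist": 0, "grip": 0.01}, {"tx": -0.058, "ty": -0.134, "tz": 0, "twist": 0, "grip": 0.01}, {"tx": -0.068, "ty": -0.157, "tz": 0, "twist": 0, "grip": 0.01}, {"tx": -0.078, "ty": -0.18, "tz": 0, "twist": 0, "grip": 0.01}, {"tx": -0.088, "ty": -0.203, "tz": 0, "twist": 0, "grip": 0.01}, {"tx": -0.098, "ty": -0.226, "tz": 0, "twist": 0, "grip": 0.01}, {"tx": -0.108, "ty": -0.25, "tz": 0, "twist": 0, "grip": 0.01}, {"tx": -0.116, "ty": -0.27, "tz": 0, "twist": 0, "grip": 0.01}, {"tx": -0.123, "ty": -0.287, "tz": 0, "twist": 0, "grip": 0.01}, {"tx": -0.129, "ty": -0.3, "tz": 0, "twist": 0, "grip": 0.01}, {"tx": -0.133, "ty": -0.308, "tz": 0, "twist": 0, "grip": 0.01}, {"tx": -0.134, "ty": -0.311, "tz": 0, "twist": 0, "grip": 0.01}, {"tx": -0.134, "ty": -0.311, "tz": 0, "twist": 0, "grip": 0.01}, {"tx": -0.134, "ty": -0.311, "tz": 0, "twist": 0, "grip": 0.01}])

```text
clock: 13.3
position: [0.3596, 0.0177, 0.2002]
tcp_rot: [[0.999, -0.039, -0.0], [-0.039, -0.999, -0.0], [-0.0, 0.0, -1.0]]
contact_force: [-0.8, 0.4, -2.1]
opening: 0.0139
gripper_force: 58.7
```

```bash
python3 look.py w6
python3 - <<'E'
from h import *
s,st=pickle.load(open('w.pkl','rb')); t=snapshot('scene')
hsv=cv2.cvtColor(s['img'],cv2.COLOR_BGR2HSV);m=cv2.inRange(hsv,(100,150,40),(125,255,255))
c=max(cv2.findContours(m,0,1)[0],key=cv2.contourArea)
p=np.array([wray(s,st,*q,.08)[:2] for q in cv2.convexHull(c)[:,0]]);print(len(p),p.min(0),p.max(0))
q=cv2.minEnclosingCircle((p*1000).astype(np.float32));print('circle',q)
cv2.imwrite('pics/m6.png',np.hstack([cv2.resize(s['img'],(400,300)),cv2.resize(t['img'],(400,300))]))
E
```

```text
13.3 [0.35959312 0.01770205 0.20015416] yaw -2.231602955793834 [[0.9992, -0.0389, -0.0001], [-0.0389, -0.9992, -0.0003], [-0.0001, 0.0003, -1.0]] 0.01392068382365113 [-0.83873132  0.41970764 -2.11108742]
37 [ 0.41519273 -0.04424005] [0.51017644 0.07305156]
circle ((473.4753723144531, 14.382650375366211), 59.287662506103516)
```

View pics/m6.png

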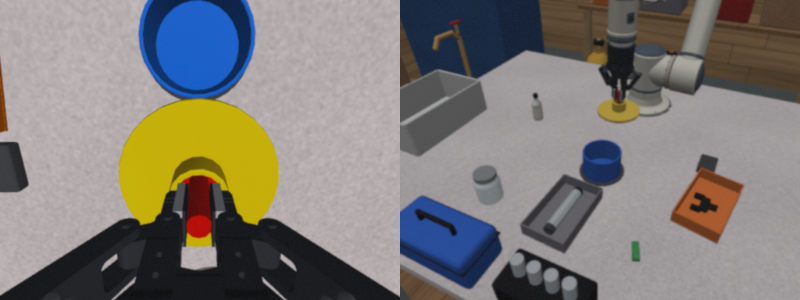

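The pair rides level in both views. The tub is at (197,45)/400 in the wrist view with its top edge cut off. Next I'll compare the pair's centre with the TCP and fit the tub's circle with its known radius.

Run:
```python
from h import *
from scipy.optimize import least_squares
s,st=pickle.load(open('w.pkl','rb'));hsv=cv2.cvtColor(s['img'],cv2.COLOR_BGR2HSV);H,W=hsv.shape[:2]
def fit(lo,hi,z,r,sel):
    c=max(cv2.findContours(cv2.inRange(hsv,lo,hi),0,1)[0],key=cv2.contourArea)[:,0]
    c=[q for q in c if sel(q)]
    p=np.array([wray(s,st,*q,z)[:2] for q in c])
    f=lambda v,R:np.hypot(*(p-v[:2]).T)-R
    a=least_squares(lambda v:f(v,r),p.mean(0),loss='soft_l1',f_scale=.001);b=least_squares(lambda v:f(v,v[2]),[*p.mean(0),r],loss='soft_l1',f_scale=.001)
    print(len(p),a.x.round(4),np.sqrt((a.fun**2).mean()).round(4),b.x.round(4))
fit((100,150,40),(125,255,255),.08,.06,lambda q:q[1]>2 and q[1]<120)
z=st['position'][2]-.0611+.025
fit((22,120,60),(35,255,255),z,.067,lambda q:q[1]<205 )
fit((22,120,60),(35,255,255),z,.067,lambda q:q[1]<205 and q[1]>132)
c=max(cv2.findContours(cv2.inRange(hsv,(0,200,140),(8,255,255)),0,1)[0],key=cv2.contourArea);b=cv2.boundingRect(c);print(b)
k=1.28
print('stemtop',wray(s,st,199*k,226*k,z+.063).round(4), st['position'])
```

```text
248 [0.475  0.0142] 0.0013 [0.4735 0.0143 0.0586]
245 [0.3543 0.0171] 0.0005 [0.3563 0.017  0.0653]
173 [0.3539 0.0171] 0.0005 [0.3559 0.017  0.0655]
(239, 276, 31, 28)
stemtop [0.3554 0.0168 0.2271] [0.35959312 0.01770205 0.20015416]
```

Request:
arm_command(steps=[{"tx": 0.003, "ty": 0, "tz": 0, "twist": 0, "grip": 0.01}, {"tx": 0.011, "ty": 0, "tz": 0, "twist": 0, "grip": 0.01}, {"tx": 0.023, "ty": 0, "tz": 0, "twist": 0, "grip": 0.01}, {"tx": 0.039, "ty": 0, "tz": 0, "twist": 0, "grip": 0.01}, {"tx": 0.055, "ty": 0, "tz": 0, "twist": 0, "grip": 0.01}, {"tx": 0.071, "ty": 0, "tz": 0, "twist": 0, "grip": 0.01}, {"tx": 0.087, "ty": -0.0005, "tz": 0, "twist": 0, "grip": 0.01}, {"tx": 0.101, "ty": -0.0005, "tz": 0, "twist": 0, "grip": 0.01}, {"tx": 0.111, "ty": -0.0005, "tz": 0, "twist": 0, "grip": 0.01}, {"tx": 0.116, "ty": -0.0005, "tz": 0.002, "twist": 0, "grip": 0.01}, {"tx": 0.118, "ty": -0.0005, "tz": 0.008, "twist": 0, "grip": 0.01}, {"tx": 0.118, "ty": -0.0005, "tz": 0.018, "twist": 0, "grip": 0.01}, {"tx": 0.118, "ty": -0.0005, "tz": 0.03, "twist": 0, "grip": 0.01}, {"tx": 0.118, "ty": -0.0005, "tz": 0.041, "twist": 0, "grip": 0.01}, {"tx": 0.118, "ty": -0.0005, "tz": 0.05, "twist": 0, "grip": 0.01}, {"tx": 0.118, "ty": -0.0005, "tz": 0.055, "twist": 0, "grip": 0.01}, {"tx": 0.118, "ty": -0.0005, "tz": 0.055, "twist": 0, "grip": 0.01}, {"tx": 0.118, "ty": -0.0005, "tz": 0.055, "twist": 0, "grip": 0.01}])

```text
clock: 15.2
position: [0.4775, 0.014, 0.1456]
tcp_rot: [[0.999, -0.039, 0.0], [-0.039, -0.999, -0.0], [0.0, -0.0, -1.0]]
contact_force: [0.4, -0.5, -1.8]
opening: 0.0144
gripper_force: 58.6
```

Request:
arm_command(steps=[{"tx": 0, "ty": 0, "tz": 0.001, "twist": 0, "grip": 0.01}, {"tx": 0, "ty": 0, "tz": 0.002, "twist": 0, "grip": 0.01}, {"tx": 0, "ty": 0, "tz": 0.003, "twist": 0, "grip": 0.01}, {"tx": 0, "ty": 0, "tz": 0.004, "twist": 0, "grip": 0.01}, {"tx": 0, "ty": 0, "tz": 0.005, "twist": 0, "grip": 0.01}, {"tx": 0, "ty": 0, "tz": 0.006, "twist": 0, "grip": 0.01}, {"tx": 0, "ty": 0, "tz": 0.007, "twist": 0, "grip": 0.01}, {"tx": 0, "ty": 0, "tz": 0.008, "twist": 0, "grip": 0.01}, {"tx": 0, "ty": 0, "tz": 0.008, "twist": 0, "grip": 0.01}])

```text
clock: 16.1
position: [0.4774, 0.014, 0.1371]
tcp_rot: [[0.999, -0.039, -0.0], [-0.039, -0.999, 0.0], [-0.0, -0.0, -1.0]]
contact_force: [0.7, -0.5, -3.0]
opening: 0.0137
gripper_force: 58.6
```

No contact with the plug 4 mm into the mouth. Continuing slowly.

Request:
arm_command(steps=[{"tx": 0, "ty": 0, "tz": 0.001, "twist": 0, "grip": 0.01}, {"tx": 0, "ty": 0, "tz": 0.002, "twist": 0, "grip": 0.01}, {"tx": 0, "ty": 0, "tz": 0.003, "twist": 0, "grip": 0.01}, {"tx": 0, "ty": 0, "tz": 0.004, "twist": 0, "grip": 0.01}, {"tx": 0, "ty": 0, "tz": 0.005, "twist": 0, "grip": 0.01}, {"tx": 0, "ty": 0, "tz": 0.006, "twist": 0, "grip": 0.01}, {"tx": 0, "ty": 0, "tz": 0.006, "twist": 0, "grip": 0.01}])

```text
clock: 16.8
position: [0.4774, 0.014, 0.1311]
tcp_rot: [[0.999, -0.039, -0.0], [-0.039, -0.999, 0.0], [-0.0, -0.0, -1.0]]
contact_force: [0.3, -0.2, -3.3]
opening: 0.0141
gripper_force: 58.6
```

Request:
arm_command(steps=[{"tx": 0, "ty": 0, "tz": 0.001, "twist": 0, "grip": 0.01}, {"tx": 0, "ty": 0, "tz": 0.002, "twist": 0, "grip": 0.01}, {"tx": 0, "ty": 0, "tz": 0.002, "twist": 0, "grip": 0.01}])

```text
clock: 17.1
position: [0.4773, 0.014, 0.1291]
tcp_rot: [[0.999, -0.039, -0.0], [-0.039, -0.999, 0.0], [-0.0, -0.0, -1.0]]
contact_force: [-0.4, 0.2, -2.8]
opening: 0.0141
gripper_force: 58.6
```

Request:
arm_command(steps=[{"tx": 0, "ty": 0, "tz": 0.001, "twist": 0, "grip": 0.01}, {"tx": 0, "ty": 0, "tz": 0.0015, "twist": 0, "grip": 0.01}, {"tx": 0, "ty": 0, "tz": 0.002, "twist": 0, "grip": 0.01}, {"tx": 0, "ty": 0, "tz": 0.002, "twist": 0, "grip": 0.01}])

```text
clock: 17.5
position: [0.4774, 0.014, 0.1273]
tcp_rot: [[0.999, -0.039, 0.0], [-0.039, -0.999, 0.0], [0.0, -0.0, -1.0]]
contact_force: [0.3, 0.5, -1.9]
opening: 0.0137
gripper_force: 58.9
```

Request:
arm_command(steps=[{"tx": 0, "ty": 0, "tz": 0.0005, "twist": 0, "grip": 0.01}, {"tx": 0, "ty": 0, "tz": 0.001, "twist": 0, "grip": 0.01}, {"tx": 0, "ty": 0, "tz": 0.001, "twist": 0, "grip": 0.01}])

```text
clock: 17.8
position: [0.4775, 0.0141, 0.1271]
tcp_rot: [[0.999, -0.038, 0.001], [-0.038, -0.999, 0.0], [0.001, -0.0, -1.0]]
contact_force: [-2.5, 1.7, 3.4]
opening: 0.0139
gripper_force: 59.4
```

Contact came at TCP z 0.127, exactly the expected home height. I'll open and look.

Request:
arm_command(steps=[{"tx": 0, "ty": 0, "tz": 0, "twist": 0, "grip": 0.016}, {"tx": 0, "ty": 0, "tz": 0, "twist": 0, "grip": 0.02}, {"tx": 0, "ty": 0, "tz": 0, "twist": 0, "grip": 0.03}, {"tx": 0, "ty": 0, "tz": 0, "twist": 0, "grip": 0.06}, {"tx": 0, "ty": 0, "tz": -0.005, "twist": 0, "grip": 0.06}, {"tx": 0, "ty": 0, "tz": -0.005, "twist": 0, "grip": 0.06}, {"tx": 0, "ty": 0, "tz": -0.005, "twist": 0, "grip": 0.06}, {"tx": 0, "ty": 0, "tz": -0.005, "twist": 0, "grip": 0.06}])

```text
clock: 18.6
position: [0.4775, 0.014, 0.1313]
tcp_rot: [[0.999, -0.039, 0.0], [-0.039, -0.999, -0.0], [0.0, 0.0, -1.0]]
contact_force: [0.9, -0.7, 0.5]
opening: 0.06
gripper_force: 0.0
```

```bash
python3 look.py w7;  python3 - <<'E'
from h import *
s,st=pickle.load(open('w.pkl','rb')); t=snapshot('scene')
pickle.dump(t,open('scene7.pkl','wb'))
cv2.imwrite('pics/m7.png',np.hstack([cv2.resize(s['img'],(480,360)),cv2.resize(t['img'][130:260,200:315],(318,360))]))
E
```

```text
18.6 [0.47747542 0.01398518 0.13131305] yaw -2.210362082316793 [[0.9993, -0.0386, 0.0001], [-0.0386, -0.9993, -0.0], [0.0001, 0.0, -1.0]] 0.06004341458150787 [ 0.85607323 -0.65844091  0.49501504]
```

View pics/m7.png

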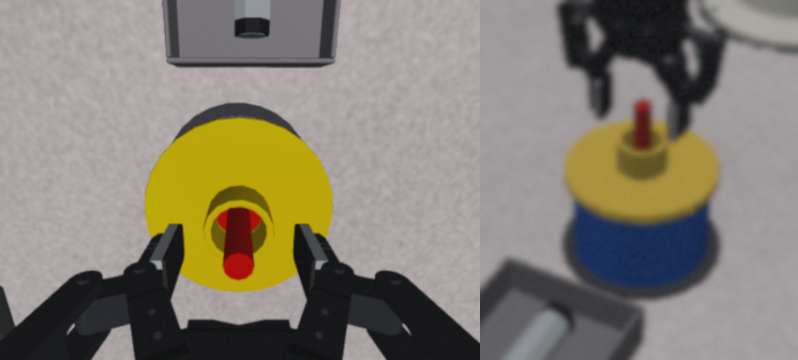

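The pair is seated level on the tub, the red stem at (238,266) stands free between the pads, and the scene crop agrees. I'll lower to the collar, first at 60 mm opening, then close on it.

Request:
arm_command(newtons=50, steps=[{"tx": -0.003, "ty": 0, "tz": 0.008, "twist": 0, "grip": 0.06}, {"tx": -0.003, "ty": 0, "tz": 0.018, "twist": 0, "grip": 0.06}, {"tx": -0.003, "ty": 0, "tz": 0.028, "twist": 0, "grip": 0.06}, {"tx": -0.003, "ty": 0, "tz": 0.036, "twist": 0, "grip": 0.06}, {"tx": -0.003, "ty": 0, "tz": 0.041, "twist": 0, "grip": 0.06}, {"tx": -0.003, "ty": 0, "tz": 0.041, "twist": 0, "grip": 0.06}, {"tx": -0.003, "ty": 0, "tz": 0.041, "twist": 0, "grip": 0.06}])

```text
clock: 19.4
position: [0.4745, 0.0141, 0.0904]
tcp_rot: [[0.999, -0.039, 0.0], [-0.039, -0.999, 0.0], [0.0, -0.0, -1.0]]
contact_force: [-0.2, 1.3, 0.0]
opening: 0.0601
gripper_force: 0.0
```

Request:
arm_command(steps=[{"tx": 0, "ty": 0, "tz": 0, "twist": 0, "grip": 0.052}, {"tx": 0, "ty": 0, "tz": 0, "twist": 0, "grip": 0.048}, {"tx": 0, "ty": 0, "tz": 0, "twist": 0, "grip": 0.045}, {"tx": 0, "ty": 0, "tz": 0, "twist": 0, "grip": 0.04}, {"tx": 0, "ty": 0, "tz": 0, "twist": 0, "grip": 0.036}, {"tx": 0, "ty": 0, "tz": 0, "twist": 0, "grip": 0.036}, {"tx": 0, "ty": 0, "tz": 0, "twist": 0, "grip": 0.036}])

```text
clock: 20.1
position: [0.4748, 0.0141, 0.0911]
tcp_rot: [[0.999, -0.039, 0.001], [-0.039, -0.999, 0.0], [0.001, -0.0, -1.0]]
contact_force: [-0.2, 0.2, 5.7]
opening: 0.043
gripper_force: 51.2
```

Request:
arm_command(steps=[{"tx": 0, "ty": 0, "tz": -0.001, "twist": 0, "grip": 0.036}, {"tx": 0, "ty": 0, "tz": -0.003, "twist": 0, "grip": 0.036}, {"tx": 0, "ty": 0, "tz": -0.006, "twist": 0, "grip": 0.036}, {"tx": 0, "ty": 0, "tz": -0.01, "twist": 0, "grip": 0.036}, {"tx": 0, "ty": 0, "tz": -0.015, "twist": 0, "grip": 0.036}, {"tx": 0, "ty": 0, "tz": -0.021, "twist": 0, "grip": 0.036}, {"tx": 0, "ty": 0, "tz": -0.028, "twist": 0, "grip": 0.036}, {"tx": 0, "ty": 0, "tz": -0.035, "twist": 0, "grip": 0.036}, {"tx": 0, "ty": 0, "tz": -0.042, "twist": 0, "grip": 0.036}, {"tx": 0, "ty": 0, "tz": -0.049, "twist": 0, "grip": 0.036}, {"tx": 0, "ty": 0, "tz": -0.056, "twist": 0, "grip": 0.036}, {"tx": 0, "ty": 0, "tz": -0.063, "twist": 0, "grip": 0.036}, {"tx": 0, "ty": 0, "tz": -0.07, "twist": 0, "grip": 0.036}, {"tx": 0, "ty": 0, "tz": -0.077, "twist": 0, "grip": 0.036}, {"tx": 0, "ty": 0, "tz": -0.083, "twist": 0, "grip": 0.036}, {"tx": 0, "ty": 0, "tz": -0.087, "twist": 0, "grip": 0.036}, {"tx": 0, "ty": 0, "tz": -0.09, "twist": 0, "grip": 0.036}, {"tx": 0, "ty": 0, "tz": -0.09, "twist": 0, "grip": 0.036}, {"tx": 0, "ty": 0, "tz": -0.09, "twist": 0, "grip": 0.036}, {"tx": 0, "ty": 0, "tz": -0.09, "twist": 0, "grip": 0.036}])

```text
clock: 22.1
position: [0.4743, 0.0141, 0.1799]
tcp_rot: [[0.999, -0.039, -0.001], [-0.039, -0.999, 0.0], [-0.001, -0.0, -1.0]]
contact_force: [-1.2, 1.0, -1.7]
opening: 0.0428
gripper_force: 50.8
```

```bash
python3 look.py w8;  python3 - <<'E'
from h import *
s,st=pickle.load(open('w.pkl','rb')); t=snapshot('scene')
cv2.imwrite('pics/m8.png',np.hstack([cv2.resize(s['img'],(360,270)).repeat(1,0),np.zeros((270,4,3),np.uint8),cv2.resize(t['img'][90:260,180:380],(436,370))[50:320]]))
E
```

```text
22.1 [0.47427566 0.01412425 0.17987912] yaw -2.210427654954973 [[0.9993, -0.0386, -0.0007], [-0.0386, -0.9993, 0.0001], [-0.0007, -0.0, -1.0]] 0.04280821679444784 [-1.23836113  1.04641211 -1.65852788]
```

View pics/m8.png

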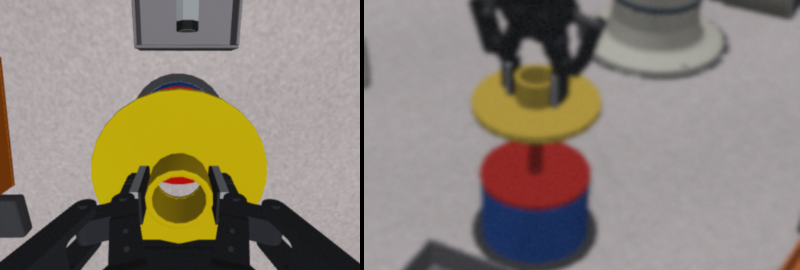

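The yellow lid is held level about 17 mm clear of the stem top, and the red lid is seated on the tub. Handing in.

```bash
python3 -c "
from bench import hand_in
print(hand_in())"
```

```text
the job is handed in; nothing more can be done
None
```

The job is handed in: the torch lies flat in the grey tray, the red lid is fully home in the tub, and the gripper is still holding the yellow lid level about 17 mm above the top of the red stem.

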